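# Take the clogged filter out of the dust extractor's filter box

## Task

Undo the filter box: turn both T-bar clamp knobs anticlockwise to their end stops, then press the yellow release button so that the lid springs fully open. Lift the filter cartridge out by its orange handle and set it down in the middle of the blue tray, flat and handle up, without dropping it. Leave the lid open, the knobs undone, and the marble offcut, jar and mallet where they are.

Things in the scene. Friction and masses are not known exactly. Their poses are not given: they have to be found in the camera images.
- deck: the sloping top of the green filter box, 285 x 300 mm, fixed. It slopes down towards the robot by 24 degrees (0.42 rad). Origin in the deck's surface on its middle line; x up the slope (away from the robot), y level to the left, z the deck's normal, up and towards the robot: knobs, button and pocket all work along this z. Box edges: x -165 to 120, y -150 to 150 mm, 55 mm deep.
- knob_left_grip (a point): on the axis of the left (+y) clamp knob, 40 mm above the deck, inside its black T-bar: 64 mm long, 14 mm wide, spanning 21 to 51 mm above the deck. x along the bar, z along the axis (the deck's normal). A red tab 10 to 18 mm above the deck sticks out 52 mm square to the bar, over the lid's flange while done up. The lid's dome stays 30 mm or more from the bar.
- knob_right_grip (a point): the same for the right (-y) clamp knob
- knob_left (a joint): turn of the left knob in rad: 0 done up; grows anticlockwise as seen along the deck's normal from above; 1.5 is the end stop, fully undone. Starts between 0 and 0.25. Friction about 0.06 N m, stays where it is left.
- knob_right (a joint): the same for the right knob, also anticlockwise, end stop at 1.5
- button_top (a point): the middle of the top face of the round yellow release button, 38 mm across, 24 mm above the deck in a black collar 10 mm high; z is the deck's normal. Press it along -z. Its middle lies 53 mm from the shut lid's front edge.
- button (a joint): how far the button is pressed, in m: 0 out, 0.008 fully down (about 5 N). Pressed beyond 0.006 it withdraws the steel latch from the lid's front edge; it springs back out.
- lid (a joint): opening of the lid in rad: 0 shut, 1.9 open at its stop. Grey clamshell lid with a clear top, 180 x 160 mm, dome 54 mm high (deck x -54 to 92, y -58 to 58 mm). It is sprung: with both knobs undone (over about 1.1 rad), pressing the button makes it swing up by itself in about a second and stays open, 19 degrees past the deck's normal.
- lid_edge (a point): the middle of the lid's front edge (nearest the robot when shut), 180 mm from the hinge line, which lies in the deck's surface at deck x = 105 mm
- cartridge: the white filter cartridge: a block 100 x 80 x 44 mm with an orange handle on top, 86 mm high in all, about 0.35 kg; it lies loose in the box's pocket (46 mm deep along the deck's normal, deck x -38 to 78, y -48 to 48 mm), tilted with the deck. Origin at the middle of its underside, z up through the handle, x along its 100 mm length and along the handle.
- cartridge_handle (a point): the grip point of the orange handle: an upright fin 70 mm long (along x), 14 mm wide (along y), 42 mm high; the point is 68 mm above the underside and 18 mm below the fin's top; in the box the fin stands above the deck.
- tray: the loose blue tray, 180 (x) x 150 (y) x 35 mm, walls and floor 5 mm, about 1 kg; origin at the middle of its underside, z up. It stands to the left or to the right of the filter box.
- offcut: a bystander: stepped white marble offcut, 120 x 80 x 72 mm; origin at the middle of its underside. It stands on the other side from the tray.
- jar: a bystander: jar, 70 mm across, 110 mm high, origin at the middle of its underside
- mallet: a bystander: round iron stone-carver's mallet, 84 mm across, standing on its head with its handle up, 170 mm high; origin at the middle of its underside
Mind the look-alikes: they are no part of the job. Of the things that look like the tray, take the one that is farthest to the robot's left at the start.

How it is judged:
By the outcome, as a careful person would: the job done as asked, in the order asked, and still so for the second after the job is handed in, with the robot touching nothing.
It also fails if it takes over 72 s, if anything falls off the work surface, if the arm or the gripper's body presses on something with over 40 N, if the wrist force passes 120 N, or if a joint passes its speed limit or range.

## Robot

A 7-joint arm with a two-finger parallel gripper is mounted at the origin on the work surface. World frame = base frame: x ahead of the robot, y to its left, z up, the work surface at z = 0. Lengths are in m, angles in degrees, forces in N, time in s.
With the tool pointing down it reaches from about 0.425 to 0.875 m from the base axis. Payload 4.7 kg.
Tool frame: the origin (TCP) lies midway between the tips of the shut fingers; the grasp point (between the pads) lies env.grip_point_offset behind it (env.grip_point_offset is the distance from the TCP to the grasp point, in m); z points along the fingers, y is the line along which they close (so a half turn about z gives the same grasp; the last joint's range is limited). The gripper opens to 87 mm and grips with 3 to 60 N. Pads are 19 mm wide; open, the fingers measure 117 mm over their backs; the gripper's body (75 mm by 190 mm) begins 51 mm behind the grasp point.
Start: joints at [-66.056, 18.392, -4.016, 83.108, 1.295, 78.541, -3.26], TCP at [0.255, 0.598, 0.223] pointing down, gripper open.
Joint ranges: [-163.93, 163.93], [-17.29, 119.83], [-79.2, 71.16], [3.27, 140.29], [-89.18, 269.18], [5.43, 117.66], [-154.24, 154.24]. Speed limits (degrees/s): [147.25, 147.25, 180, 180, 180, 180, 180].

## Interface

Orientations are given as [roll, pitch, yaw] about the fixed x, y, z axes, in that order (R = Rz(yaw) Ry(pitch) Rx(roll)).
In Python, from cell import env gives the robot as it stands.
- The arm moves only by the shell command python3 -m creep 'ROWS' [FORCE]. ROWS is a JSON object of lists of equal length, an entry for each row: "translation": the shift along the tool's x, y, z in units of 0.08 m (1.0 is 0.08 m), a list of three; "turn": the turn, a rotation vector about the tool's x, y, z in units of 180 degrees (1.0 is 180 degrees), a list of three; "grip": the opening, from 0 (shut) to 1 (fully open). In form: {"translation": [[x, y, z], ...], "turn": [[ax, ay, az], ...], "grip": [grip, ...]}. A call has 1 to 5 rows; each row shifts and turns the commanded pose from where the row before left it, along the tool's axes as they then stand; what a row does not reach is not made up. A row lasts 1/8 s, in which the tool goes at most 62.5 mm and 10.7 degrees, less where a joint would pass 70% of its speed; a pose out of reach is approached as far as the arm can. A call with a number of a shift or a turn outside -1 to 1 is refused whole. A call with a gripper value outside its range is refused whole. The fingers move at their own pace and stop on an object; FORCE is the grip in N (left out, the last holds). Time passes only in rows, so rows that do not move let the fingers close. It gives the time, the measured TCP pose, the force, the opening and the grip force at its end, in the units of the state.
- env.get_obs(): the state, without advancing time (a new reading comes with each control period).
- env.read_camera(name): name is "scene" or "side" or "wrist"; returns a dict with "frame" (384x512x3 uint8, red, green, blue), "z_map" (384x512 float32, m along the optical axis (not along the pixel's ray), 0 where there is no reading), "K" (3x3 intrinsics, pixels), "rvec" (rotation vector, rad) and "tvec" (3), from world to camera coordinates, as OpenCV has them. Camera axes: x right, y down, z forward; pixel columns grow to the right and rows downward; lengths in m; the calibration is good to about 2 mm. A picture is of the moment at which its call begins.
- env.sign_off(): hands the job in; it is judged then, once.
The state is a dict: "time_s": time; "qpos": joint angles; "joint_velocities": joint speeds; "effort": joint torques, N m; "tool_pos": TCP position; "tool_rot": TCP orientation; "force": force on the tool from outside, world axes, zero at the start; "wrist_torque": the same for the moment, N m; "grip_width": finger opening in m; "grasp_force": force on a finger pad.
Only numpy, scipy, OpenCV 4.12 (cv2) and the standard library are available. Lean on these libraries where they do the work, as an engineer would, in place of code of your own. Each camera call takes 0.05 s, during which the arm holds its last target. There are 200 camera calls.

## Working session

There is one attempt and no reset: what is moved stays moved. The work goes in short steps, Python scripts to look and compute and a shell command to move; the robot and the scene stay as the last step left them, time stands still between calls to the robot, and variables do not carry over. Pictures are saved under pics/ and viewed, at most 10 in all, crops included, and the job is handed in when it is done.

```bash
mkdir -p pics; ls; cat > h.py <<'E'
import numpy as np, cv2, os
from scipy.spatial.transform import Rotation as R
from cell import env
def cam(n):
    c=env.read_camera(n); c['R']=cv2.Rodrigues(np.array(c['rvec'],float))[0]; c['t']=np.array(c['tvec'],float).ravel()
    return c
def cloud(c):
    z=c['z_map']; v,u=np.mgrid[:z.shape[0],:z.shape[1]]; K=np.array(c['K'])
    p=np.stack([(u-K[0,2])/K[0,0]*z,(v-K[1,2])/K[1,1]*z,z],-1)
    w=(p-c['t'])@c['R']; w[z==0]=np.nan
    return w
def tool():
    o=env.get_obs(); return np.array(o['tool_pos']),R.from_euler('xyz',o['tool_rot'],degrees=True)
E
python3 - <<'E'
from h import *
a=cam('scene');b=cam('side')
for n,c in(('scene',a),('side',b)):
    np.savez(f'/tmp/{n}.npz',w=cloud(c),f=c['frame'])
    cv2.imwrite(f'pics/{n}0.png',c['frame'][...,::-1])
    print(n,-c['R'].T@c['t'])
print(env.get_obs(),env.grip_point_offset)
E
```

```text
pics
scene [ 1.2684352  -0.53397487  1.04799649]
side [ 0.43325368 -1.260329    1.3369197 ]
{'time_s': 0.1, 'qpos': array([-66.05510262,  18.43382357,  -4.01776817,  83.16892667,
         1.294772  ,  78.53873869,  -3.26040669]), 'joint_velocities': array([ 0.0276597 , -0.13545983,  0.02265577, -0.11872306, -0.05663636,
       -0.00914936, -0.00713075]), 'effort': array([ 2.67871928e-04, -4.92572629e+01, -4.05472554e-01, -3.13397491e+01,
       -6.40022568e-02,  3.94211872e-02,  5.30701482e-05]), 'tool_pos': array([0.25523408, 0.597259  , 0.22157349]), 'tool_rot': array([-1.79903738e+02,  4.47858708e-03,  1.56866394e+02]), 'force': array([ 0.03464781, -0.18846422,  0.96642418]), 'wrist_torque': array([-0.0225315 , -0.05196425, -0.0267978 ]), 'grasp_force': 0.0, 'grip_width': 0.08728068885534532} 0.0187
```

View pics/scene0.png

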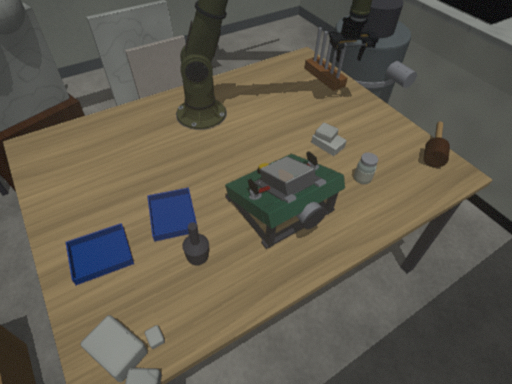

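View pics/side0.png

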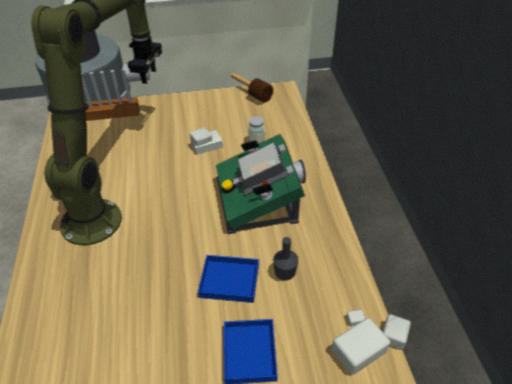

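Both views show the filter box at scene (285,185) / side (260,185), with its yellow button at scene (263,168). Tray candidates are blue tray A at scene (172,213) / side (230,278) and blue tray B at scene (100,252) / side (250,350). The robot's left is +y, which is up in the side view, so I choose A. The dark mallet stands by tray A at scene (197,245); the brown mallet is a look-alike.

```bash
python3 - <<'E'
from h import *
out=[]
P=[]
for n in('scene','side'):
    d=np.load(f'/tmp/{n}.npz');w=d['w'];f=d['f']
    hsv=cv2.cvtColor(f,cv2.COLOR_RGB2HSV);H,S,V=[hsv[...,i].astype(int) for i in range(3)]
    ok=~np.isnan(w[...,0])
    blue=(H>105)&(H<130)&(S>150)&ok
    nl,lab,st,ce=cv2.connectedComponentsWithStats(blue.astype(np.uint8))
    for i in range(1,nl):
        if st[i,4]>300:
            q=w[lab==i]; hi=q[q[:,2]>0.02]
            print(n,'tray',ce[i].round(),q[:,2].min().round(3),q[:,2].max().round(3),cv2.minAreaRect(q[:,:2].astype(np.float32)))
    g=(H>60)&(H<90)&(S>100)&ok&(w[...,2]>0.03)&(w[...,0]>0.3)
    q=w[g]
    # RANSAC plane with normal tilt ~24
    best=None;rng=np.random.default_rng(0)
    for _ in range(1000):
        a,b,c=q[rng.choice(len(q),3,False)];nn=np.cross(b-a,c-a);l=np.linalg.norm(nn)
        if l<1e-6:continue
        nn/=l;nn*=np.sign(nn[2])
        if abs(nn[2]-np.cos(.42))>.04:continue
        m=abs((q-a)@nn)<.003
        if best is None or m.sum()>best.sum():best=m
    qq=q[best];c0=qq.mean(0);nn=np.linalg.svd(qq-c0,full_matrices=False)[2][2];nn*=np.sign(nn[2])
    print(n,'n',nn,c0,best.sum(),'tilt',np.degrees(np.arccos(nn[2])))
    yel=(H>20)&(H<35)&(S>180)&(V>100)&ok&(w[...,2]>.05)
    print(n,'yellow',np.median(w[yel],0),yel.sum())
    x=-nn.copy();x=np.array([-nn[0],-nn[1],0]);x/=np.linalg.norm(x);y=np.cross([0,0,1],x);xs=np.cross(y,nn)
    r=cv2.minAreaRect(np.stack([(qq-c0)@xs,(qq-c0)@y],1).astype(np.float32));print(r, 'origin-rect world',c0+xs*r[0][0]+y*r[0][1], 'yaw',np.degrees(np.arctan2(x[1],x[0])))
    for nm,(u,v) in {'scene':{'offc':(328,138),'jar':(368,157),'mal':(196,232)},'side':{'offc':(207,140),'jar':(257,122),'mal':(287,243)}}[n].items(): print(nm,w[v,u])
s=np.load('/tmp/scene.npz')['f'];a=cv2.resize(s[130:250,215:355],None,fx=4,fy=4,interpolation=2);b=cv2.resize(s[170:290,60:220],None,fx=4,fy=4)
s=np.load('/tmp/side.npz')['f'];b=cv2.resize(s[120:240,200:320],None,fx=4,fy=4,interpolation=2)
cv2.imwrite('pics/crop1.png',cv2.resize(np.hstack([a,b]),(800,369))[...,::-1])
E
```

```text
scene tray [171. 214.] -0.002 0.04 ((0.4760347604751587, -0.35080859065055847), (0.14191175997257233, 0.17930398881435394), 73.8528060913086)
scene tray [ 98. 254.] -0.002 0.04 ((0.5026691555976868, -0.6120281219482422), (0.17715127766132355, 0.153468519449234), 83.4035415649414)
scene n [ 0.343355   -0.03602116  0.93851469] [ 0.7471947  -0.03662441  0.18345264] 3 tilt 20.19640480400693
scene yellow [ 0.51342397 -0.00599941  0.10919947] 16
((-0.000219802837818861, 0.00644969567656517), (0.006821553222835064, 0.08428548276424408), 12.098825454711914) origin-rect world [ 0.74672693 -0.04306043  0.18337675] yaw 174.0110429851704
offc [0.47790941 0.33937721 0.05710529]
jar [0.67777286 0.35168727 0.11121744]
mal [ 0.67568962 -0.3414715   0.1477913 ]
side tray [229. 278.] -0.004 0.041 ((0.4720713794231415, -0.34927046298980713), (0.15569448471069336, 0.17745301127433777), 73.9534683227539)
side tray [249. 352.] -0.005 0.044 ((0.49903404712677, -0.6111749410629272), (0.18190039694309235, 0.14526821672916412), 83.50595092773438)
side n [-0.40845347 -0.01203658  0.91269978] [ 0.59908152 -0.03759896  0.12414293] 1336 tilt 24.11885142729982
side yellow [ 0.51316516 -0.00137196  0.11008574] 78
((0.020011737942695618, 0.041054390370845795), (0.30313846468925476, 0.28368353843688965), 89.70263671875) origin-rect world [0.61612901 0.00397562 0.13232034] yaw 1.6879422803641386
offc [0.46577259 0.33482918 0.05498163]
jar [0.6817615  0.34132944 0.11505114]
mal [ 0.66146872 -0.35620283  0.17067196]
```

View pics/crop1.png

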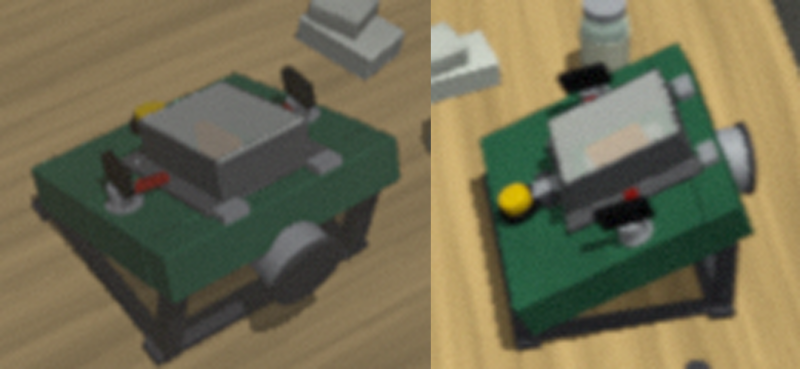

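The crop shows the yellow button at (150,110) left / (515,200) right. The two T-bar knobs are at (115,170) and (295,85) left, with their red tabs over the lid flange. The box is unambiguous, and the tray choice stands. Next I locate the knobs in the deck frame.

```bash
cat >> h.py <<'E'
n=np.array([-0.40845347,-0.01203658*1.0,0.91269978]);yaw=np.radians(1.6)
RD=np.array(R.from_euler('ZY',[yaw,-0.42]).as_matrix())
OD=np.array([0.61613,0.00398,0.13232])+0.0225*RD[:,0]
def todeck(w): return (w-OD)@RD
def topt(p): return OD+RD@np.array(p)
E
python3 - <<'E'
from h import *
print(OD,RD[:,2])
for nme in('scene','side'):
    d=np.load(f'/tmp/{nme}.npz');w=d['w'];f=d['f'];D=todeck(w)
    mx=f.max(2)
    for s in(1,-1):
        m=(abs(D[...,0])<.15)&(D[...,1]*s>.065)&(D[...,1]*s<.15)&(D[...,2]>.022)&(D[...,2]<.06)
        q=D[m];k=q[:,2]>.03
        print(nme,s,m.sum(),'mean',q.mean(0).round(4),'lo',np.percentile(q,3,0).round(3),'hi',np.percentile(q,97,0).round(3),cv2.minAreaRect(q[k][:,:2].astype(np.float32)))
    m=(abs(D[...,1])<.02)&(D[...,0]<-.1)&(D[...,0]>-.16)&(D[...,2]>.017)&(D[...,2]<.035)
    print('btn',D[m].mean(0).round(4),np.median(D[m],0).round(4),np.ptp(D[m],0))
E
```

```text
[0.63666649 0.00455364 0.14149461] [-0.40760147 -0.01138534  0.91308894]
scene 1 96 mean [0.0074 0.1143 0.0386] lo [-0.028  0.106  0.023] hi [0.032 0.125 0.049] ((0.00027863867580890656, 0.11832547187805176), (0.01520818192511797, 0.06558922678232193), 74.50759887695312)
scene -1 100 mean [ 0.0113 -0.1249  0.0397] lo [-0.022 -0.133  0.023] hi [ 0.033 -0.114  0.05 ] ((0.003506643697619438, -0.12132999300956726), (0.013620680198073387, 0.05942273512482643), 78.63246154785156)
btn [-0.1261 -0.003   0.0215] [-0.1264 -0.0034  0.0215] [0.03268175 0.03180519 0.00599314]
side 1 137 mean [0.0002 0.1161 0.0403] lo [-0.029  0.102  0.024] hi [0.029 0.132 0.055] ((0.01872074231505394, 0.103830486536026), (0.09835968911647797, 0.0666411966085434), 3.4463775157928467)
side -1 154 mean [ 1.000e-04 -1.217e-01  4.070e-02] lo [-0.03  -0.131  0.023] hi [ 0.029 -0.109  0.053] ((-0.0007144827395677567, -0.11782671511173248), (0.02326781116425991, 0.06454623490571976), 78.09517669677734)
btn [-0.1263 -0.001   0.0229] [-0.1263 -0.0016  0.0224] [0.04417449 0.03756176 0.01271019]
```

```bash
cat >> h.py <<'E'
def pose(p,ang):  # TCP at deck point p, tool z=-deck normal, tool x at angle ang (deg) from deck x
    return topt(p), R.from_matrix(RD@R.from_euler('z',ang,degrees=True).as_matrix()@np.diag([1,-1,-1]))
def plan(p,r,N=None,turnmax=10.4):
    p0,r0=tool(); d=r0.inv().apply(p-p0); w=(r0.inv()*r).as_rotvec(degrees=True)
    k=max(np.linalg.norm(w)/turnmax,np.linalg.norm(d)/.058)
    N=N or max(1,int(np.ceil(k))); S=sum(R.from_rotvec(w*i/N,degrees=True).as_matrix() for i in range(N))
    print('N',N,'t',(np.linalg.solve(S,d)/.08).round(3).tolist(),'w',(w/N/180).round(4).tolist(),'| tot d mm',(d*1000).round(1),'w',w.round(1))
def deckpose():
    p,r=tool(); M=RD.T@r.as_matrix(); o=env.get_obs()
    print('deck TCP',(todeck(p)*1000).round(1),'xang',np.degrees(np.arctan2(M[1,0],M[0,0])).round(1),'z',M[:,2].round(3),'t',o['time_s'],'F',np.round(o['force'],1),'M',np.round(o['wrist_torque'],2),'g',round(o['grip_width'],4),round(o['grasp_force'],1),'q',np.round(o['qpos'],0))
E
python3 - <<'E'
from h import *
for nme in('scene','side'):
    d=np.load(f'/tmp/{nme}.npz');w=d['w'];f=d['f'];D=todeck(w)
    for s in(1,-1):
        m=(abs(D[...,0])<.05)&(D[...,1]*s>.095)&(D[...,1]*s<.145)&(D[...,2]>.03)&(D[...,2]<.056)
        q=D[m][:,:2];l=cv2.fitLine(q.astype(np.float32),cv2.DIST_HUBER,0,.01,.01).ravel();print(nme,s,np.degrees(np.arctan(l[1]/l[0])),l[2:])
plan(*pose([0,.1175,.12],-14))
E
```

```text
scene 1 -14.86092 [0.00481256 0.11406479]
scene -1 -5.7331443 [ 0.01542064 -0.12535961]
side 1 -13.030069 [-0.00581794  0.11847612]
side -1 -11.590033 [-0.00274351 -0.1214731 ]
N 17 t [-0.422, 0.462, -0.083] w [-0.0109, 0.0039, 0.0542] | tot d mm [-490.  -309.   -28.9] w [-33.5  11.9 165.8]
```

```bash
python3 -m creep '{"translation":[[0,0,-0.4],[0,0,-0.2],[0,0,0],[0,0,0],[0,0,0]],"turn":[[0,0,0.055],[0,0,0.055],[0,0,0.055],[0,0,0.055],[0,0,0.055]],"grip":[0.6,0.6,0.6,0.6,0.6]}' 40
python3 -m creep '{"translation":[[0,0,0],[0,0,0],[0,0,0]],"turn":[[0,0,0.055],[0,0,0.055],[0,0,0.055]],"grip":[0.6,0.6,0.6]}'
python3 - <<'E'
from h import *
deckpose()
p,r=tool();t=topt([0,.1175,.15]);plan(t,r)
E
```

```text
time_s: 0.72
tool_pos: [0.2553, 0.5975, 0.2699]
tool_rot: [-180.0, 0.0, 107.0]
force: [-1.2, 0.4, 0.1]
grip_width: 0.0532
grasp_force: 0.0
time_s: 1.1
tool_pos: [0.2553, 0.5975, 0.2699]
tool_rot: [-180.0, 0.1, 77.3]
force: [-0.1, -0.6, 0.0]
grip_width: 0.0527
grasp_force: 0.0
deck TCP [-280.6  603.4  266. ] xang 77.0 z [-0.408 -0.001 -0.913] t 1.1 F [-0.1 -0.6  0. ] M [-0.06  0.08 -0.  ] g 0.0527 0.0 q [-74.  17.   6.  79.  -2.  84. -81.]
N 10 t [-0.495, 0.517, -0.01] w [0.0, 0.0, 0.0] | tot d mm [-396.1  413.8   -8.2] w [0. 0. 0.]
```

```bash
python3 -m creep '{"translation":[[-0.49,0.51,0],[-0.49,0.51,0],[-0.49,0.51,0],[-0.49,0.51,0],[-0.49,0.51,0]],"turn":[[0,0,0],[0,0,0],[0,0,0],[0,0,0],[0,0,0]],"grip":[0.6,0.6,0.6,0.6,0.6]}'
python3 -m creep '{"translation":[[-0.49,0.51,0],[-0.49,0.51,0],[-0.49,0.51,0],[-0.49,0.51,0],[-0.49,0.51,0]],"turn":[[0,0,0],[0,0,0],[0,0,0],[0,0,0],[0,0,0]],"grip":[0.6,0.6,0.6,0.6,0.6]}'
python3 - <<'E'
from h import *
deckpose()
plan(*pose([0,.1175,.12],-14))
E
```

```text
time_s: 1.72
tool_pos: [0.4135, 0.3608, 0.2702]
tool_rot: [-180.0, 0.0, 77.7]
force: [0.0, 0.6, 0.1]
grip_width: 0.0524
grasp_force: 0.0
time_s: 2.35
tool_pos: [0.5708, 0.1261, 0.2703]
tool_rot: [-180.0, -0.0, 77.7]
force: [0.5, 0.8, 0.2]
grip_width: 0.0525
grasp_force: 0.0
deck TCP [ -4.5 123.4 143.1] xang 77.3 z [-0.408  0.    -0.913] t 2.35 F [0.5 0.8 0.2] M [-0.03  0.04  0.01] g 0.0525 0.0 q [-40.  10.  29.  90.  -5.  82. -23.]
N 9 t [0.006, 0.018, 0.029] w [-0.0085, 0.0141, 0.0547] | tot d mm [-2.4 14.6 19.2] w [-13.8  22.9  88.6]
```

```bash
python3 -m creep '{"translation":[[0,0.02,0.03],[0,0.02,0.03],[0,0.02,0.03],[0,0.02,0.03],[0,0.02,0.03]],"turn":[[-0.0085,0.0141,0.0547],[-0.0085,0.0141,0.0547],[-0.0085,0.0141,0.0547],[-0.0085,0.0141,0.0547],[-0.0085,0.0141,0.0547]],"grip":[0.6,0.6,0.6,0.6,0.6]}'
python3 -m creep '{"translation":[[0,0.02,0.03],[0,0.02,0.03],[0,0.02,0.03],[0,0.02,0.03]],"turn":[[-0.0085,0.0141,0.0547],[-0.0085,0.0141,0.0547],[-0.0085,0.0141,0.0547],[-0.0085,0.0141,0.0547]],"grip":[0.6,0.6,0.6,0.6]}'
python3 - <<'E'
from h import *
deckpose()
plan(*pose([0,.1175,.12],-14))
c=cam('wrist');cv2.imwrite('pics/w1.png',c['frame'][...,::-1])
D=todeck(cloud(c))
for s in(1,):
    m=(abs(D[...,0])<.05)&(D[...,1]*s>.095)&(D[...,1]*s<.145)&(D[...,2]>.035)&(D[...,2]<.06)
    q=D[m][:,:2];l=cv2.fitLine(q.astype(np.float32),cv2.DIST_HUBER,0,.01,.01).ravel();print(m.sum(),D[m].mean(0),D[m].min(0),D[m].max(0),np.degrees(np.arctan(l[1]/l[0])),l[2:],cv2.minAreaRect(q.astype(np.float32)))
E
```

```text
time_s: 2.98
tool_pos: [0.5776, 0.1237, 0.2584]
tool_rot: [178.4, -14.3, 28.0]
force: [-0.9, -0.7, 0.2]
grip_width: 0.0521
grasp_force: 0.0
time_s: 3.48
tool_pos: [0.5817, 0.1184, 0.2492]
tool_rot: [-173.8, -23.3, -14.0]
force: [-0.0, -0.1, -0.4]
grip_width: 0.0519
grasp_force: 0.0
deck TCP [ -3.3 115.3 119.5] xang -14.3 z [ 0.    -0.001 -1.   ] t 3.475 F [-0.  -0.1 -0.4] M [ 0.    0.68 -0.04] g 0.0519 0.0 q [ -43.   -8.   23.  112.   13.   53. -128.]
N 1 t [0.033, -0.037, -0.007] w [0.0004, -0.0002, -0.0018] | tot d mm [ 2.7 -2.9 -0.5] w [ 0.1 -0.  -0.3]
1712 [0.0032703  0.12163592 0.04894903] [-0.02972265  0.10780408  0.03526957] [0.03265671 0.13665013 0.05167209] -16.205942 [0.0032703  0.12163592] ((0.0014322586357593536, 0.12226421386003494), (0.01398839708417654, 0.06331086903810501), 73.77301025390625)
```

View pics/w1.png

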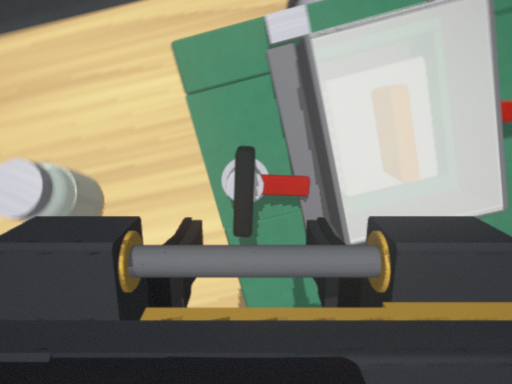

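The wrist view shows the left T-bar at (244,190) with its red tab at (287,185) pointing over the lid flange. It measures as deck (1,121) mm, angle -16°.

```bash
python3 - <<'E'
from h import *
plan(*pose([.001,.121,.0245],-16),N=5)
E
```

```text
N 5 t [0.011, -0.015, 0.236] w [0.0001, 0.0, 0.0015] | tot d mm [ 4.4 -6.  94.5] w [0.1 0.  1.4]
```

```bash
python3 -m creep '{"translation":[[0.05,-0.075,0.2],[0,0,0.3],[0,0,0.3],[0,0,0.25],[0,0,0.13]],"turn":[[0,0,0.008],[0,0,0],[0,0,0],[0,0,0],[0,0,0]],"grip":[0.42,0.42,0.42,0.42,0.42]}'
python3 -c "from h import *;deckpose()"
python3 -m creep '{"translation":[[0,0,0],[0,0,0],[0,0,0]],"turn":[[0,0,0],[0,0,0],[0,0,0]],"grip":[0,0,0]}' 40
python3 -c "from h import *;deckpose()"
```

```text
time_s: 4.15
tool_pos: [0.625, 0.1243, 0.1641]
tool_rot: [-173.4, -23.0, -15.1]
force: [1.0, 0.5, -0.3]
grip_width: 0.0368
grasp_force: 0.0
deck TCP [  1.6 120.   24.1] xang -15.3 z [-0.003 -0.001 -1.   ] t 4.15 F [ 1.   0.5 -0.3] M [-0.11  0.62  0.01] g 0.0368 0.0 q [ -42.    2.   25.  113.    8.   42. -125.]
time_s: 4.53
tool_pos: [0.6258, 0.1253, 0.1668]
tool_rot: [-173.1, -23.2, -15.2]
force: [1.3, 7.6, 0.5]
grip_width: 0.0142
grasp_force: 4.9
deck TCP [  3.4 121.   26.2] xang -15.4 z [ 0.001  0.001 -1.   ] t 4.525 F [1.3 7.6 0.5] M [1.83 0.31 0.78] g 0.0142 4.9 q [ -42.    2.   25.  113.    8.   42. -125.]
```

```bash
python3 -m creep '{"translation":[[0,0,0],[0,0,0],[0,0,0],[0,0,0],[0,0,0]],"turn":[[0,0,0],[0,0,-0.04],[0,0,-0.04],[0,0,-0.04],[0,0,-0.04]],"grip":[0,0,0,0,0]}' 40
python3 -c "from h import *;deckpose()"
```

```text
time_s: 5.15
tool_pos: [0.6258, 0.1271, 0.1668]
tool_rot: [174.1, -23.5, 16.5]
force: [-0.7, 4.5, 0.6]
grip_width: 0.0138
grasp_force: 40.0
deck TCP [  3.6 122.9  26.2] xang 13.6 z [ 0.002  0.003 -1.   ] t 5.15 F [-0.7  4.5  0.6] M [0.87 0.54 0.31] g 0.0138 40.0 q [-41.   2.  24. 113.   8.  42. -96.]
```

```bash
python3 -m creep '{"translation":[[0,0,0],[0,0,0],[0,0,0],[0,0,0],[0,0,0]],"turn":[[0,0,-0.045],[0,0,-0.045],[0,0,-0.045],[0,0,-0.045],[0,0,-0.03]],"grip":[0,0,0,0,0]}' 40
python3 -c "from h import *;deckpose()"
python3 -m creep '{"translation":[[0,0,0],[0,0,0]],"turn":[[0,0,-0.03],[0,0,-0.03]],"grip":[0,0]}' 40
python3 -c "from h import *;deckpose()"
```

```text
time_s: 5.78
tool_pos: [0.6249, 0.1289, 0.1664]
tool_rot: [160.9, -14.9, 55.7]
force: [-3.4, 7.4, 1.1]
grip_width: 0.0142
grasp_force: 40.0
deck TCP [  2.6 124.6  26.2] xang 51.5 z [ 0.     0.005 -1.   ] t 5.775 F [-3.4  7.4  1.1] M [1.31 1.01 0.61] g 0.0142 40.0 q [-40.   2.  23. 113.   8.  42. -59.]
time_s: 6.02
tool_pos: [0.6244, 0.1292, 0.1662]
tool_rot: [158.6, -11.2, 66.0]
force: [-4.8, 7.9, 3.1]
grip_width: 0.0133
grasp_force: 40.0
deck TCP [  2.1 124.9  26.2] xang 62.3 z [-0.001  0.005 -1.   ] t 6.025 F [-4.8  7.9  3.1] M [1.38 1.24 0.57] g 0.0133 40.0 q [-40.   2.  23. 113.   8.  42. -48.]
```

```bash
python3 -m creep '{"translation":[[0,0,0],[0,0,0],[0,0,0]],"turn":[[0,0,-0.03],[0,0,-0.03],[0,0,0]],"grip":[0,0,0]}' 40
python3 -c "from h import *;deckpose()"
```

```text
time_s: 6.4
tool_pos: [0.6242, 0.1288, 0.1661]
tool_rot: [157.1, -7.3, 75.8]
force: [-4.9, 7.5, 2.6]
grip_width: 0.0161
grasp_force: 47.2
deck TCP [  1.8 124.5  26.1] xang 72.6 z [-0.001  0.006 -1.   ] t 6.4 F [-4.9  7.5  2.6] M [ 1.9   1.3  -0.56] g 0.0161 47.2 q [-39.   2.  22. 113.   8.  42. -37.]
```

```bash
python3 -m creep '{"translation":[[0,0,0],[0,0,0],[0,0,-0.3],[0,0,-0.5],[0,0,-0.5]],"turn":[[0,0,0],[0,0,0],[0,0,0],[0,0,0],[0,0,0]],"grip":[0.42,0.42,0.42,0.42,0.42]}'
python3 - <<'E'
from h import *
deckpose()
c=cam('wrist');D=todeck(cloud(c))
for s in(1,-1):
    m=(abs(D[...,0])<.05)&(D[...,1]*s>.085)&(D[...,1]*s<.155)&(D[...,2]>.035)&(D[...,2]<.06)
    if m.sum()>50: print(s,m.sum(),D[m].mean(0),cv2.minAreaRect(D[m][:,:2].astype(np.float32)))
p,r=tool();plan(topt([0,-.118,.12]),r)
E
```

```text
time_s: 7.02
tool_pos: [0.5826, 0.1225, 0.2615]
tool_rot: [156.9, -6.9, 75.7]
force: [-0.1, 0.9, -0.8]
grip_width: 0.0359
grasp_force: 0.0
deck TCP [  2.6 119.4 130.3] xang 72.7 z [-0.001 -0.002 -1.   ] t 7.025 F [-0.1  0.9 -0.8] M [-0.09  0.54  0.01] g 0.0359 0.0 q [-41.  -8.  20. 110.  13.  55. -41.]
1 1596 [0.00212007 0.12480884 0.04884125] ((0.0012515131384134293, 0.12286435812711716), (0.06396961957216263, 0.013981493189930916), 61.99333572387695)
N 5 t [-0.574, 0.162, 0.037] w [0.0, 0.0, 0.0] | tot d mm [-229.6   64.9   15. ] w [0. 0. 0.]
```

```bash
python3 - <<'E'
from h import *
p,r=pose([0,-.118,.125],-12);plan(p,r,N=9)
p0,r0=tool();w=(r0.inv()*r).as_rotvec()/9; 
t=np.array([eval(x) for x in ['0']]) 
d=np.linalg.solve(sum(R.from_rotvec(w*i).as_matrix() for i in range(9)),r0.inv().apply(p-p0))
for i in range(9): p0=p0+r0.apply(d); r0=r0*R.from_rotvec(w); print((todeck(p0)*1000).round())
E
```

```text
N 9 t [-0.216, 0.292, 0.015] w [0.0001, -0.0003, 0.0523] | tot d mm [-229.5   64.9   10. ] w [ 0.1 -0.5 84.7]
[ 23.  97. 134.]
[ 37.  71. 133.]
[ 45.  43. 132.]
[ 49.  15. 131.]
[ 48. -15. 130.]
[ 43. -43. 129.]
[ 33. -70. 127.]
[ 18. -95. 126.]
[   0. -118.  125.]
```

```bash
python3 -m creep '{"translation":[[-0.216,0.292,0.01],[-0.216,0.292,0.01],[-0.216,0.292,0.01],[-0.216,0.292,0.01],[-0.216,0.292,0.01]],"turn":[[0,0,0.0523],[0,0,0.0523],[0,0,0.0523],[0,0,0.0523],[0,0,0.0523]],"grip":[0.42,0.42,0.42,0.42,0.42]}'
python3 -m creep '{"translation":[[-0.216,0.292,0.01],[-0.216,0.292,0.01],[-0.216,0.292,0.01],[-0.216,0.292,0.01],[0,0,0]],"turn":[[0,0,0.0523],[0,0,0.0523],[0,0,0.0523],[0,0,0.0523],[0,0,0]],"grip":[0.42,0.42,0.42,0.42,0.42]}'
python3 - <<'E'
from h import *
deckpose()
c=cam('wrist');D=todeck(cloud(c))
for s in(1,-1):
    m=(abs(D[...,0])<.05)&(D[...,1]*s>.095)&(D[...,1]*s<.145)&(D[...,2]>.035)&(D[...,2]<.06)
    if m.sum()>50: print(s,m.sum(),D[m].mean(0),cv2.minAreaRect(D[m][:,:2].astype(np.float32)))
plan(*pose([.001,-.118,.0245],-12))
E
```

```text
time_s: 7.7
tool_pos: [0.6274, -0.0121, 0.2744]
tool_rot: [169.1, -21.6, 29.0]
force: [-0.8, -0.2, -0.0]
grip_width: 0.0368
grasp_force: 0.0
time_s: 8.32
tool_pos: [0.586, -0.1182, 0.2512]
tool_rot: [-174.7, -23.4, -11.7]
force: [0.2, 1.2, -0.3]
grip_width: 0.0366
grasp_force: 0.0
deck TCP [  -4.7 -121.3  122.2] xang -12.2 z [-0.001 -0.002 -1.   ] t 8.325 F [ 0.2  1.2 -0.3] M [-0.03  0.64  0.  ] g 0.0366 0.0 q [-24.  -8.  34. 111.   0.  52. -91.]
-1 1696 [ 0.00376124 -0.11814598  0.04873019] ((0.0018676109611988068, -0.11751770973205566), (0.013671677559614182, 0.06335726380348206), 77.81076049804688)
N 2 t [0.025, -0.015, 0.612] w [0.0002, -0.0, 0.0] | tot d mm [ 4.  -2.4 97.8] w [ 0.1 -0.   0. ]
```

```bash
python3 -m creep '{"translation":[[0.06,-0.03,0.2],[0,0,0.3],[0,0,0.3],[0,0,0.25],[0,0,0.17]],"turn":[[0,0,0],[0,0,0],[0,0,0],[0,0,0],[0,0,0]],"grip":[0.42,0.42,0.42,0.42,0.42]}'
python3 -c "from h import *;deckpose()"
python3 -m creep '{"translation":[[0,0,0],[0,0,0],[0,0,0],[0,0,0],[0,0,0]],"turn":[[0,0,0],[0,0,0],[0,0,0],[0,0,0],[0,0,-0.03]],"grip":[0,0,0,0,0]}' 40
python3 -c "from h import *;deckpose()"
```

```text
time_s: 9.0
tool_pos: [0.6324, -0.1108, 0.1627]
tool_rot: [-174.8, -23.4, -11.2]
force: [0.3, 0.2, -0.6]
grip_width: 0.0365
grasp_force: 0.0
deck TCP [   1.8 -115.2   22.4] xang -11.8 z [-0.002 -0.    -1.   ] t 9.0 F [ 0.3  0.2 -0.6] M [-0.04  0.68  0.05] g 0.0365 0.0 q [-24.   3.  36. 112. -11.  42. -82.]
time_s: 9.62
tool_pos: [0.6321, -0.1135, 0.1658]
tool_rot: [-177.2, -24.0, -5.5]
force: [-0.9, -2.9, -0.0]
grip_width: 0.0136
grasp_force: 40.0
deck TCP [   2.7 -117.9   25.4] xang -6.5 z [ 0.001 -0.001 -1.   ] t 9.625 F [-0.9 -2.9 -0. ] M [-0.49  0.64 -0.25] g 0.0136 40.0 q [-24.   3.  36. 112. -11.  42. -77.]
```

```bash
python3 -m creep '{"translation":[[0,0,0],[0,0,0],[0,0,0],[0,0,0],[0,0,0]],"turn":[[0,0,-0.04],[0,0,-0.045],[0,0,-0.045],[0,0,-0.045],[0,0,-0.045]],"grip":[0,0,0,0,0]}' 40
python3 -c "from h import *;deckpose()"
python3 -m creep '{"translation":[[0,0,0],[0,0,0],[0,0,0]],"turn":[[0,0,-0.045],[0,0,-0.045],[0,0,-0.045]],"grip":[0,0,0]}' 40
python3 -c "from h import *;deckpose()"
```

```text
time_s: 10.25
tool_pos: [0.6318, -0.1124, 0.1656]
tool_rot: [166.2, -20.0, 37.3]
force: [-1.8, 0.3, 2.5]
grip_width: 0.0135
grasp_force: 40.0
deck TCP [   2.5 -116.7   25.3] xang 33.3 z [ 0.001  0.    -1.   ] t 10.25 F [-1.8  0.3  2.5] M [-0.13  0.87 -0.11] g 0.0135 40.0 q [-22.   3.  34. 112. -10.  42. -37.]
time_s: 10.62
tool_pos: [0.6314, -0.1119, 0.1654]
tool_rot: [159.4, -12.7, 61.5]
force: [-3.7, 0.3, 4.1]
grip_width: 0.0135
grasp_force: 40.0
deck TCP [   2.  -116.3   25.3] xang 57.6 z [-0.001  0.001 -1.   ] t 10.625 F [-3.7  0.3  4.1] M [0.   1.1  0.01] g 0.0135 40.0 q [-21.   3.  33. 112. -10.  42. -13.]
```

```bash
python3 -m creep '{"translation":[[0,0,0],[0,0,0],[0,0,0],[0,0,0]],"turn":[[0,0,-0.03],[0,0,-0.03],[0,0,-0.03],[0,0,0]],"grip":[0,0,0,0]}' 40
python3 -c "from h import *;deckpose()"
```

```text
time_s: 11.12
tool_pos: [0.6316, -0.1112, 0.1654]
tool_rot: [156.9, -6.8, 76.3]
force: [-4.7, 3.3, 4.1]
grip_width: 0.0162
grasp_force: 45.0
deck TCP [   2.2 -115.6   25.2] xang 73.3 z [-0.     0.002 -1.   ] t 11.125 F [-4.7  3.3  4.1] M [ 0.96  1.12 -0.74] g 0.0162 45.0 q [-21.   3.  32. 112. -10.  42.   3.]
```

```bash
python3 -m creep '{"translation":[[0,0,0],[0,0,0],[0,0,-0.3],[0,0,-0.5],[0,0,-0.4]],"turn":[[0,0,0],[0,0,0],[0,0,0],[0,0,0],[0,0,0]],"grip":[0.42,0.42,0.42,0.42,0.42]}'
python3 - <<'E'
from h import *
deckpose()
c=cam('wrist');D=todeck(cloud(c))
for s in(1,-1):
    m=(abs(D[...,0])<.05)&(D[...,1]*s>.085)&(D[...,1]*s<.155)&(D[...,2]>.035)&(D[...,2]<.06)
    if m.sum()>50: print(s,m.sum(),D[m].mean(0),cv2.minAreaRect(D[m][:,:2].astype(np.float32)))
m=(abs(D[...,1])<.025)&(abs(D[...,0]+.127)<.025)&(D[...,2]>.018)&(D[...,2]<.035)
if m.sum():print('btn',m.sum(),D[m].mean(0),D[m].min(0),D[m].max(0))
plan(*pose([-.130,-.002,.06],179))
E
```

```text
time_s: 11.75
tool_pos: [0.5926, -0.114, 0.2537]
tool_rot: [156.8, -6.6, 76.5]
force: [0.0, 0.5, -0.3]
grip_width: 0.0362
grasp_force: 0.0
deck TCP [   2.5 -117.3  121.8] xang 73.6 z [ 0.001 -0.002 -1.   ] t 11.75 F [ 0.   0.5 -0.3] M [-0.06  0.48  0.04] g 0.0362 0.0 q [-22.  -7.  31. 110.  -1.  52.  -5.]
-1 1708 [ 0.0026515  -0.11495875  0.04850303] ((0.0019428534433245659, -0.11683700978755951), (0.06347372382879257, 0.01404699869453907), 62.12168502807617)
btn 2193 [-0.12484412  0.00220602  0.02218498] [-0.14430979 -0.01646359  0.01803182] [-0.10706137  0.02095281  0.02548142]
N 11 t [0.223, -0.072, 0.074] w [0.0002, 0.0002, -0.0533] | tot d mm [  72.8 -163.3   64.7] w [   0.3    0.3 -105.5]
```

```bash
python3 -c "
from h import *
plan(*pose([-.129,.001,.11],179),N=11)"
```

```text
N 11 t [0.225, -0.069, 0.017] w [0.0002, 0.0002, -0.0533] | tot d mm [  76.  -162.8   14.7] w [   0.3    0.3 -105.5]
```

```bash
python3 -m creep '{"translation":[[0.225,-0.069,0.017],[0.225,-0.069,0.017],[0.225,-0.069,0.017],[0.225,-0.069,0.017],[0.225,-0.069,0.017]],"turn":[[0,0,-0.0533],[0,0,-0.0533],[0,0,-0.0533],[0,0,-0.0533],[0,0,-0.0533]],"grip":[0,0,0,0,0]}' 20
python3 -m creep '{"translation":[[0.225,-0.069,0.017],[0.225,-0.069,0.017],[0.225,-0.069,0.017],[0.225,-0.069,0.017],[0.225,-0.069,0.017]],"turn":[[0,0,-0.0533],[0,0,-0.0533],[0,0,-0.0533],[0,0,-0.0533],[0,0,-0.0533]],"grip":[0,0,0,0,0]}'
python3 -m creep '{"translation":[[0.225,-0.069,0.017],[0,0,0]],"turn":[[0,0,-0.0533],[0,0,0]],"grip":[0,0]}'
python3 - <<'E'
from h import *
deckpose()
plan(*pose([-.129,.001,.03],179))
E
```

```text
time_s: 12.42
tool_pos: [0.5649, -0.0277, 0.2334]
tool_rot: [159.2, 12.5, 121.2]
force: [-0.1, 0.6, -0.5]
grip_width: 0.0014
grasp_force: 0.0
time_s: 13.05
tool_pos: [0.4998, 0.0055, 0.1988]
tool_rot: [173.1, 23.2, 164.9]
force: [-0.5, -0.7, -0.1]
grip_width: 0.0004
grasp_force: 0.0
time_s: 13.3
tool_pos: [0.4919, 0.0009, 0.1861]
tool_rot: [177.3, 23.5, 174.6]
force: [0.5, -0.4, -0.2]
grip_width: 0.0005
grasp_force: 0.0
deck TCP [-114.1    0.4   99.7] xang 173.6 z [-0.007 -0.002 -1.   ] t 13.3 F [ 0.5 -0.4 -0.2] M [-0.    0.48  0.02] g 0.0005 0.0 q [  7. -17.  -9. 127.  -3.  47.  84.]
N 2 t [0.091, -0.004, 0.436] w [-0.0004, -0.0011, -0.0151] | tot d mm [14.4 -0.9 69.9] w [-0.1 -0.4 -5.4]
```

```bash
python3 -m creep '{"translation":[[0,0,0.25],[0,0,0.25],[0,0,0.2],[0,0,0]],"turn":[[0,0,0],[0,0,0],[0,0,0],[0,0,0]],"grip":[0,0,0,0]}'
python3 - <<'E'
from h import *
deckpose()
plan(*pose([-.129,.001,.03],179),N=3)
E
```

```text
time_s: 13.8
tool_pos: [0.515, 0.0046, 0.135]
tool_rot: [177.2, 23.5, 174.8]
force: [-0.6, 1.1, 0.6]
grip_width: 0.0006
grasp_force: 0.0
deck TCP [-113.7    3.5   43.7] xang 173.8 z [-0.008  0.002 -1.   ] t 13.8 F [-0.6  1.1  0.6] M [0.04 0.52 0.04] g 0.0006 0.0 q [  6. -11. -10. 128.  -2.  39.  83.]
N 3 t [0.062, -0.015, 0.057] w [0.0002, -0.0008, -0.0097] | tot d mm [14.8 -4.1 13.8] w [ 0.1 -0.4 -5.2]
```

```bash
python3 -m creep '{"translation":[[0.09,-0.03,0.05],[0.09,-0.02,0.05],[0,0,0]],"turn":[[0,0,-0.015],[0,0,-0.014],[0,0,0]],"grip":[0,0,0]}'
python3 -c "from h import *;deckpose()"
```

```text
time_s: 14.18
tool_pos: [0.505, 0.0012, 0.1232]
tool_rot: [179.5, 23.8, -179.5]
force: [-0.7, 0.3, -0.7]
grip_width: 0.0003
grasp_force: 0.0
deck TCP [-127.8    0.3   37. ] xang 179.0 z [-0.005  0.001 -1.   ] t 14.175 F [-0.7  0.3 -0.7] M [ 0.06  0.45 -0.01] g 0.0003 0.0 q [  6. -11.  -9. 130.  -2.  37.  89.]
```

```bash
python3 -m creep '{"translation":[[0,0,0.1],[0,0,0.1],[0,0,0.07],[0,0,0]],"turn":[[0,0,0],[0,0,0],[0,0,0],[0,0,0]],"grip":[0,0,0,0]}'
python3 -c "from h import *;deckpose()"
```

```text
time_s: 14.68
tool_pos: [0.5147, 0.0014, 0.1033]
tool_rot: [179.5, 23.8, -179.4]
force: [-1.2, 0.1, 5.4]
grip_width: 0.0006
grasp_force: 2.2
deck TCP [-127.     0.2   14.9] xang 179.1 z [-0.004  0.001 -1.   ] t 14.675 F [-1.2  0.1  5.4] M [0.22 0.23 0.04] g 0.0006 2.2 q [  6.  -8.  -9. 130.  -1.  34.  88.]
```

```bash
python3 -m creep '{"translation":[[0,0,0.01],[0,0,0],[0,0,0],[0,0,0]],"turn":[[0,0,0],[0,0,0],[0,0,0],[0,0,0]],"grip":[0,0,0,0]}'
python3 - <<'E'
from h import *
deckpose()
c=cam('scene');cv2.imwrite('pics/s2.png',cv2.resize(c['frame'][60:260,160:400],None,fx=3,fy=3)[...,::-1])
E
```

```text
time_s: 15.18
tool_pos: [0.5148, 0.0014, 0.1029]
tool_rot: [179.5, 23.8, -179.4]
force: [-0.2, 1.3, 4.9]
grip_width: 0.0004
grasp_force: 2.5
deck TCP [-127.     0.2   14.5] xang 179.1 z [-0.004  0.001 -1.   ] t 15.175 F [-0.2  1.3  4.9] M [0.21 0.19 0.16] g 0.0004 2.5 q [  6.  -8.  -9. 130.  -1.  34.  88.]
```

View pics/s2.png

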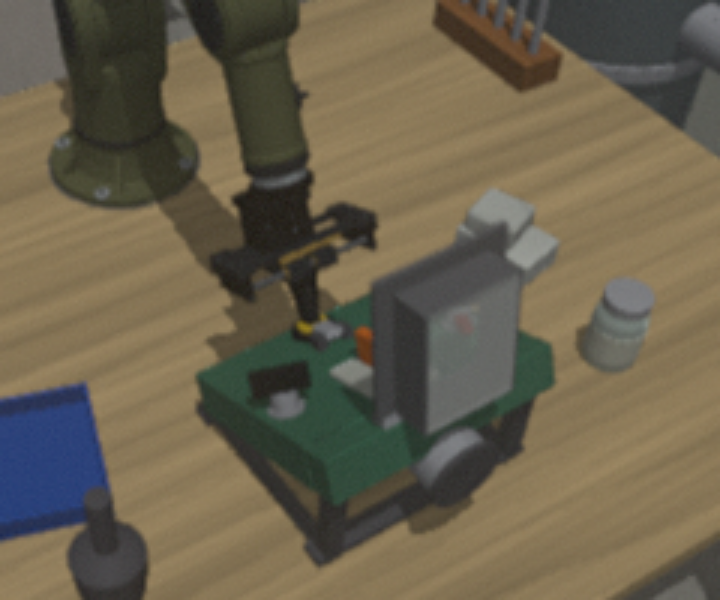

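The picture shows the lid standing open, the orange handle at (365,345) and the left-hand knob undone at (280,380). Back off and go over the cartridge.

```bash
python3 -m creep '{"translation":[[0,0,-0.3],[-0.1,0,-0.4],[-0.3,0,-0.4],[-0.5,0,-0.2],[-0.3,0,0]],"turn":[[0,0,0],[0,0,0],[0,0,0],[0,0,0],[0,0,0]],"grip":[0,0.3,0.5,0.5,0.5]}'
python3 - <<'E'
from h import *
deckpose()
c=cam('wrist');w=cloud(c);D=todeck(w);f=c['frame'];np.savez('/tmp/w2.npz',D=D,f=f)
cv2.imwrite('pics/w2.png',f[...,::-1])
hsv=cv2.cvtColor(f,cv2.COLOR_RGB2HSV);m=(hsv[...,0]<18)&(hsv[...,1]>140)&(D[...,2]>0)&(D[...,2]<.06)&(abs(D[...,1])<.06)&(abs(D[...,0])<.1)
q=D[m];print(m.sum(),q.mean(0),q.min(0),q.max(0))
t=q[q[:,2]>np.percentile(q[:,2],95)-.008];print(cv2.minAreaRect(t[:,:2].astype(np.float32)),t[:,2].mean())
E
```

```text
time_s: 15.85
tool_pos: [0.5616, 0.0005, 0.2381]
tool_rot: [179.5, 23.9, -179.4]
force: [-0.0, -0.7, -0.8]
grip_width: 0.0327
grasp_force: 0.0
deck TCP [-29.3  -2.  118.8] xang 179.1 z [-0.003  0.001 -1.   ] t 15.85 F [-0.  -0.7 -0.8] M [ 0.05  0.49 -0.02] g 0.0327 0.0 q [  6. -10.  -9. 115.  -2.  51.  89.]
491 [-0.00664824  0.00202751  0.03349294] [-0.02206831 -0.00491224  0.00862814] [0.04752956 0.00835311 0.0398204 ]
((0.012750472873449326, 0.0016923542134463787), (0.06960563361644745, 0.012972714379429817), 0.3310764729976654) 0.03736883043356212
```

View pics/w2.png

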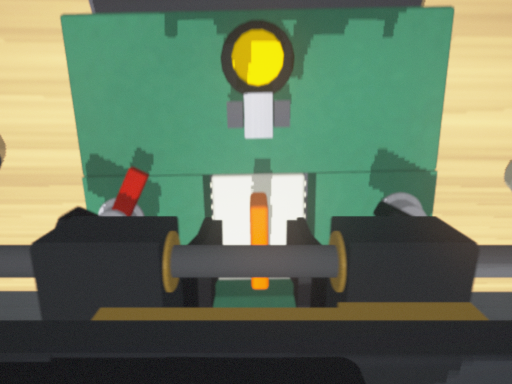

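The wrist view shows the orange handle at (260,240) in the pocket, between the open fingers. Its centre measures deck (12.7, 1.7) mm, with the top at 38 mm.

```bash
python3 - <<'E'
from h import *
plan(*pose([.0127,.0017,.0045],180.2))
E
```

```text
N 3 t [-0.166, 0.016, 0.474] w [0.0001, -0.0001, -0.0021] | tot d mm [-39.8   4.2 113.9] w [ 0.1 -0.1 -1.1]
```

```bash
python3 -m creep '{"translation":[[-0.5,0.05,0.1],[0,0,0.4],[0,0,0.4],[0,0,0.35],[0,0,0]],"turn":[[0,0,-0.006],[0,0,0],[0,0,0],[0,0,0],[0,0,0]],"grip":[0.5,0.5,0.5,0.5,0.5]}'
python3 -c "
from h import *
deckpose();plan(*pose([.0127,.0017,.0045],180.2))"
```

```text
time_s: 16.52
tool_pos: [0.6342, 0.0061, 0.1563]
tool_rot: [180.0, 23.3, -178.2]
force: [-0.9, 0.1, 0.1]
grip_width: 0.0437
grasp_force: 0.0
deck TCP [ 3.9  1.6 14.5] xang -179.9 z [-0.013  0.001 -1.   ] t 16.525 F [-0.9  0.1  0.1] M [0.04 0.44 0.04] g 0.0437 0.0 q [  6.   3.  -9. 112.   2.  41.  87.]
N 1 t [-0.112, 0.0, 0.123] w [0.0004, -0.0043, -0.0003] | tot d mm [-9.   0.   9.9] w [ 0.1 -0.8 -0.1]
```

```bash
python3 -m creep '{"translation":[[-0.11,0,0.08],[0,0,0.04],[0,0,0]],"turn":[[0,-0.004,0],[0,0,0],[0,0,0]],"grip":[0.5,0.5,0.5]}'
python3 -c "from h import *;deckpose()"
python3 -m creep '{"translation":[[0,0,0],[0,0,0],[0,0,0],[0,0,0]],"turn":[[0,0,0],[0,0,0],[0,0,0],[0,0,0]],"grip":[0,0,0,0]}' 40
python3 -c "from h import *;deckpose()"
```

```text
time_s: 16.9
tool_pos: [0.6489, 0.0068, 0.156]
tool_rot: [-180.0, 24.5, -178.2]
force: [-0.1, -0.5, -0.2]
grip_width: 0.0436
grasp_force: 0.0
deck TCP [17.1  1.9  8.2] xang -179.8 z [ 0.008  0.001 -1.   ] t 16.9 F [-0.1 -0.5 -0.2] M [-0.    0.5  -0.01] g 0.0436 0.0 q [  6.   5.  -9. 111.   2.  40.  87.]
time_s: 17.4
tool_pos: [0.6486, 0.0066, 0.1553]
tool_rot: [-180.0, 24.4, -178.2]
force: [-0.5, -1.4, 0.4]
grip_width: 0.0136
grasp_force: 40.0
deck TCP [16.6  1.7  7.7] xang -179.8 z [ 0.007  0.001 -1.   ] t 17.4 F [-0.5 -1.4  0.4] M [-0.11  0.51 -0.05] g 0.0136 40.0 q [  6.   5.  -9. 111.   2.  40.  87.]
```

```bash
python3 -m creep '{"translation":[[0,0,-0.1],[0,0,-0.25],[0,0,-0.35],[0,0,-0.35],[0,0,-0.35]],"turn":[[0,0,0],[0,0,0],[0,0,0],[0,0,0],[0,0,0]],"grip":[0,0,0,0,0]}' 50
python3 -c "
from h import *
deckpose()
p,r=tool();print(p); print((todeck(p)*1000).round())
a=-16;R2=R.from_euler('z',a+180,degrees=True)*R.from_matrix(np.diag([1,-1,-1]))
t=np.array([.474,-.350,.16]);plan(t,R2)"
```

```text
time_s: 18.02
tool_pos: [0.6005, 0.0055, 0.2576]
tool_rot: [-180.0, 24.3, -178.2]
force: [-0.3, 0.9, -2.3]
grip_width: 0.0139
grasp_force: 50.0
deck TCP [ 14.4   1.9 120.7] xang -179.8 z [ 0.004  0.001 -1.   ] t 18.025 F [-0.3  0.9 -2.3] M [ 0.02  0.79 -0.01] g 0.0139 50.0 q [  6.  -6.  -9. 110.  -1.  52.  89.]
[0.60050462 0.00545316 0.25760118]
[ 14.   2. 121.]
N 7 t [0.198, -0.661, 0.125] w [0.003, 0.0191, 0.0139] | tot d mm [ 165.5 -351.3   32.4] w [ 3.8 24.1 17.5]
```

```bash
python3 -m creep '{"translation":[[0,0,-0.2],[0,0,-0.2],[0,0,-0.1],[0,0,0]],"turn":[[0,0.045,0],[0,0.045,0],[0,0.044,0],[0,0,0]],"grip":[0,0,0,0]}' 50
python3 -c "
from h import *
deckpose()
p,r=tool();print(p)
a=-16;R2=R.from_euler('z',a+180,degrees=True)*R.from_matrix(np.diag([1,-1,-1]))
t=np.array([.474,-.350,p[2]]);plan(t,R2,N=9)"
```

```text
time_s: 18.52
tool_pos: [0.5912, 0.0052, 0.2941]
tool_rot: [180.0, 0.2, -178.2]
force: [0.0, -0.1, -4.6]
grip_width: 0.0138
grasp_force: 50.0
deck TCP [ 20.7   1.9 157.8] xang -179.8 z [-0.404  0.001 -0.915] t 18.525 F [ 0.  -0.1 -4.6] M [ 0.02 -0.03  0.02] g 0.0138 50.0 q [ 5. 10. -9. 85.  2. 85. 87.]
[0.59120532 0.00521971 0.29405854]
N 9 t [0.11, -0.51, -0.0] w [0.0, 0.0001, 0.011] | tot d mm [ 128.3 -351.4   -0.7] w [ 0.1  0.2 17.8]
```

```bash
python3 -m creep '{"translation":[[0.11,-0.51,0],[0.11,-0.51,0],[0.11,-0.51,0],[0.11,-0.51,0],[0.11,-0.51,0]],"turn":[[0,0,0.011],[0,0,0.011],[0,0,0.011],[0,0,0.011],[0,0,0.011]],"grip":[0,0,0,0,0]}' 50
python3 -m creep '{"translation":[[0.11,-0.51,0],[0.11,-0.51,0],[0.11,-0.51,0],[0.11,-0.51,0],[0,0,0]],"turn":[[0,0,0.011],[0,0,0.011],[0,0,0.011],[0,0,0.011],[0,0,0]],"grip":[0,0,0,0,0]}' 50
python3 - <<'E'
from h import *
deckpose()
c=cam('side');w=cloud(c);f=c['frame'];cv2.imwrite('pics/s3.png',cv2.resize(f[150:384,130:380],None,fx=2.5,fy=2.5)[...,::-1])
hsv=cv2.cvtColor(f,cv2.COLOR_RGB2HSV);m=(hsv[...,0]>105)&(hsv[...,0]<130)&(hsv[...,1]>150)&(w[...,1]>-.48)&(w[...,2]<.06)
print(m.sum(),cv2.minAreaRect(w[m][:,:2].astype(np.float32)))
wh=(w[...,2]>.19)&(w[...,2]<.26)&(w[...,1]<-.25)&(f.min(2)>110);q=w[wh];print('white',len(q),q.min(0),q.max(0)) if len(q) else 0
p,r=tool();R2=R.from_euler('z',164,degrees=True)*R.from_matrix(np.diag([1,-1,-1]));plan(np.array([.474,-.350,.12]),R2)
E
```

```text
time_s: 19.15
tool_pos: [0.5366, -0.1977, 0.2949]
tool_rot: [179.9, 0.4, 171.8]
force: [-0.2, -0.4, -1.7]
grip_width: 0.0136
grasp_force: 50.0
time_s: 19.77
tool_pos: [0.4682, -0.3541, 0.2944]
tool_rot: [-180.0, 0.3, 163.5]
force: [-0.1, 0.4, -2.7]
grip_width: 0.0136
grasp_force: 50.0
deck TCP [-100.6 -353.8  212.4] xang 160.3 z [-0.403 -0.002 -0.915] t 19.775 F [-0.1  0.4 -2.7] M [ 0.08 -0.01  0.02] g 0.0136 50.0 q [ 28.   9.   8.  87.  -1.  84. 109.]
2243 ((0.47241318225860596, -0.3499906659126282), (0.15613681077957153, 0.17697693407535553), 74.55941772460938)
white 141 [ 0.40389195 -0.4057036   0.23799717] [ 0.51603217 -0.34539986  0.25997737]
N 4 t [-0.008, 0.007, 0.545] w [0.0002, 0.0005, -0.0004] | tot d mm [ -2.1   2.  174.5] w [ 0.1  0.4 -0.3]
```

View pics/s3.png

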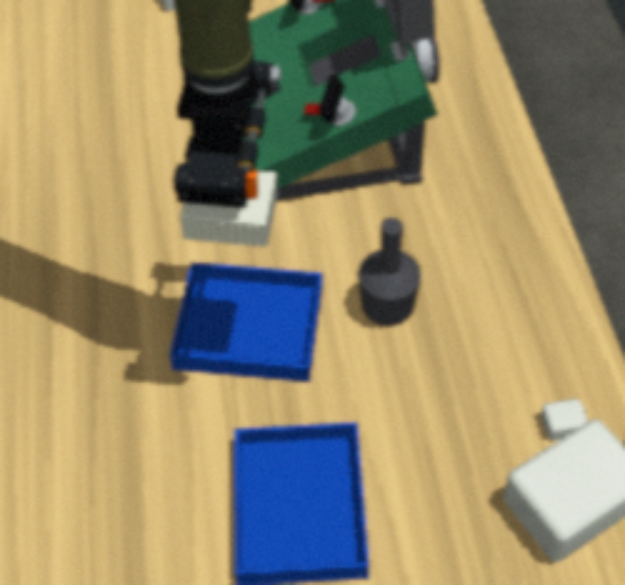

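The side view shows the cartridge held level by its handle (250,185), just above tray A (248,322), with the mallet clear at (388,285). Descending now.

```bash
python3 -m creep '{"translation":[[-0.12,0,0.4],[0,0,0.5],[0,0,0.5],[0,0,0.5],[0,0,0.4]],"turn":[[0,0,0],[0,0,0],[0,0,0],[0,0,0],[0,0,0]],"grip":[0,0,0,0,0]}' 50
python3 -m creep '{"translation":[[0,0,0.2],[0,0,0]],"turn":[[0,0,0],[0,0,0]],"grip":[0,0]}' 50
python3 -c "
from h import *
deckpose()
R2=R.from_euler('z',164.2,degrees=True)*R.from_matrix(np.diag([1,-1,-1]));plan(np.array([.4775,-.351,.06]),R2)"
```

```text
time_s: 20.45
tool_pos: [0.4828, -0.3501, 0.1089]
tool_rot: [179.8, 0.3, 164.1]
force: [-0.5, 0.3, -2.4]
grip_width: 0.0138
grasp_force: 50.0
time_s: 20.7
tool_pos: [0.4827, -0.3514, 0.0939]
tool_rot: [179.8, 0.2, 164.0]
force: [-0.2, 0.8, -2.7]
grip_width: 0.0137
grasp_force: 50.0
deck TCP [-169.  -351.6   23.4] xang 160.9 z [-0.403  0.001 -0.915] t 20.7 F [-0.2  0.8 -2.7] M [-0.02  0.   -0.01] g 0.0137 50.0 q [ 28.  17.   7. 100.  -3.  63. 110.]
N 1 t [0.066, -0.014, 0.423] w [0.0009, 0.0014, -0.001] | tot d mm [ 5.2 -1.1 33.9] w [ 0.2  0.2 -0.2]
```

```bash
python3 -m creep '{"translation":[[0.065,0,0.15],[0,0,0.15],[0,0,0.05],[0,0,0]],"turn":[[0,0.001,0],[0,0,0],[0,0,0],[0,0,0]],"grip":[0,0,0,0]}' 50
python3 -m creep '{"translation":[[0,0,0.03],[0,0,0]],"turn":[[0,0,0],[0,0,0]],"grip":[0,0]}' 50
```

```text
time_s: 21.2
tool_pos: [0.478, -0.3513, 0.0661]
tool_rot: [179.9, 0.1, 164.0]
force: [0.4, 0.6, -3.2]
grip_width: 0.0138
grasp_force: 50.0
time_s: 21.45
tool_pos: [0.4782, -0.3514, 0.0641]
tool_rot: [179.9, 0.2, 164.0]
force: [-0.5, -0.4, -2.0]
grip_width: 0.0138
grasp_force: 50.0
```

```bash
for i in 1 2; do python3 -m creep '{"translation":[[0,0,0.025],[0,0,0]],"turn":[[0,0,0],[0,0,0]],"grip":[0,0]}' 50; done
```

```text
time_s: 21.7
tool_pos: [0.478, -0.3513, 0.0619]
tool_rot: [179.9, 0.1, 164.0]
force: [0.2, -0.0, -3.4]
grip_width: 0.0136
grasp_force: 50.0
time_s: 21.95
tool_pos: [0.4782, -0.3515, 0.0607]
tool_rot: [179.9, 0.2, 164.0]
force: [-1.5, 2.1, 2.7]
grip_width: 0.014
grasp_force: 50.0
```

Contact (force rose from -3.4 to +2.7 N). One small settle, then release and retreat straight up.

```bash
python3 -m creep '{"translation":[[0,0,0.01],[0,0,0]],"turn":[[0,0,0],[0,0,0]],"grip":[0,0]}' 20
python3 -m creep '{"translation":[[0,0,0],[0,0,0],[0,0,0],[0,0,-0.2],[0,0,-0.4]],"turn":[[0,0,0],[0,0,0],[0,0,0],[0,0,0],[0,0,0]],"grip":[0.2,0.4,0.4,0.4,0.4]}'
python3 -m creep '{"translation":[[0,0,-0.5],[0,0,-0.5],[0,0,-0.5],[0.4,0,-0.3],[0.4,0,0]],"turn":[[0,0,0],[0,0,0],[0,0,0],[0,0,0],[0,0,0]],"grip":[0.4,0.4,0.4,0.4,0.4]}'
python3 - <<'E'
from h import *
deckpose()
c=cam('scene');f=c['frame'];w=cloud(c)
cv2.imwrite('pics/s4.png',cv2.resize(f[110:290,130:400],None,fx=2.9,fy=2.9)[...,::-1])
hsv=cv2.cvtColor(f,cv2.COLOR_RGB2HSV);m=(hsv[...,0]>105)&(hsv[...,0]<130)&(hsv[...,1]>150)&(w[...,1]>-.48)&(w[...,2]<.06)
print('tray',cv2.minAreaRect(w[m][:,:2].astype(np.float32)))
t=(w[...,2]>.043)&(w[...,2]<.056)&(abs(w[...,0]-.474)<.08)&(abs(w[...,1]+.35)<.07)&(hsv[...,1]<90);q=w[t]
print('cart',t.sum(),q.mean(0),cv2.minAreaRect(q[:,:2].astype(np.float32)),np.linalg.lstsq(np.c_[q[:,:2]-q[:,:2].mean(0),np.ones(len(q))],q[:,2],rcond=None)[0])
D=todeck(w)
for s in(1,-1):
    m=(abs(D[...,0])<.05)&(D[...,1]*s>.085)&(D[...,1]*s<.155)&(D[...,2]>.035)&(D[...,2]<.06)
    if m.sum()>20: print(s,m.sum(),cv2.minAreaRect(D[m][:,:2].astype(np.float32)))
E
```

```text
time_s: 22.2
tool_pos: [0.4782, -0.3515, 0.0607]
tool_rot: [179.9, 0.2, 164.0]
force: [-4.2, 3.3, 6.9]
grip_width: 0.0139
grasp_force: 20.0
time_s: 22.82
tool_pos: [0.4772, -0.3509, 0.1073]
tool_rot: [179.9, 0.0, 164.0]
force: [0.4, -0.2, -0.8]
grip_width: 0.0343
grasp_force: 0.0
time_s: 23.45
tool_pos: [0.4166, -0.3347, 0.2549]
tool_rot: [-180.0, 0.5, 164.0]
force: [-1.1, 0.8, -0.5]
grip_width: 0.0348
grasp_force: 0.0
deck TCP [-163.3 -333.   197.1] xang 160.9 z [-0.401 -0.003 -0.916] t 23.45 F [-1.1  0.8 -0.5] M [-0.    0.01  0.02] g 0.0348 0.0 q [ 28.   3.   8.  97.  -1.  79. 110.]
tray ((0.47586631774902344, -0.3508788049221039), (0.14178679883480072, 0.18100330233573914), 74.04789733886719)
cart 474 [ 0.48021874 -0.35467732  0.04862964] ((0.47506988048553467, -0.353158175945282), (0.08225923031568527, 0.10324689000844955), 73.90088653564453) [-0.00538737 -0.00272239  0.04862964]
-1 107 ((0.0018958626314997673, -0.12032076716423035), (0.06338875740766525, 0.018879612907767296), 63.873817443847656)
```

View pics/s4.png

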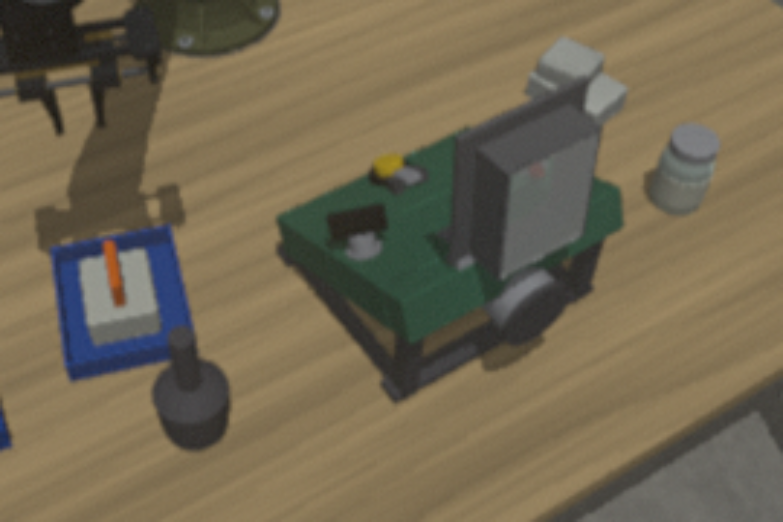

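The cartridge lies flat at (120,295), within about 2 mm of the tray's middle, with its handle up. The lid is open at (530,190), and the mallet, jar and offcut are where they were. Both knobs are undone and the robot is clear.

```bash
python3 -c "
from cell import env
print(env.sign_off())"
```

```text
the job is handed in; nothing more can be done
None
```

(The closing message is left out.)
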